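# Swing the heavy reading lamp over the test card and stop it there

## Task

Swing the heavy reading lamp round on its free-turning boom until the lamp head stands over the white test card, centred to within about 3 cm, and leave it there completely still, with nothing touching it, for at least four seconds before you finish. Touch the lamp only on the grey guard ring around its head, which sits on soft springs, never on the black housing or boom above it, and gently: no hard knocks, no fast swinging (keep it under 0.2 m/s), and do not let the boom run into its end stops. Leave everything else on the bench where it stands.

Things in the scene. Friction and masses are not known exactly. Their poses are not given: they have to be found in the camera images.
- lamp (a point): Centre of the round lamp head, 140 mm above the bench, mid-height of its guard ring. Its x axis points level along the boom to the upright axis of the post, 320 mm away (fixed steel post, far side of the bench), about which head and boom swing together. Above the ring: black dome (radius 50 mm at height 172 mm, 30 mm at 206 mm), stem of radius 18 mm, boom (26 mm wide bar, 304 to 332 mm high).
- boom: Lamp head and boom as one part, origin and axes as point lamp. It swings level on ball bearings and hardly slows by itself: inertia 0.30 kg m^2 about the post nominal (like 3.0 kg at the head), varying by run; damping 0.006 N m s/rad, dry friction 0.0005 N m. End stops 0.9 rad either side of the middle, which points roughly at the robot.
- guard: Grey tyre-like guard ring, orange stripe, round the lamp head: outer radius 80 mm at its mid-height of 140 mm, 60 mm thick (110 to 170 mm high), origin at its centre, at rest the lamp's. Too wide to grip. It turns freely, so rubbing does not drag it: push from behind, brake from ahead, square on. Springs of 50 N/m along the swing, 20 mm each way, 0.3 kg, little damping: blows bounce back.
- card (a point): Centre of the top, 20 mm above the bench, of the white test card with 24 dark wells (115 x 155 mm) on a fixed white stand (130 x 170 mm), below the lamp head's circle, to the robot's left of the lamp. Its x axis points to the post's axis, 320 mm away.
- reagent: Clear reagent bottle with black cap, 66 mm across, 150 mm tall, standing loose to the left; origin under its centre. Leave alone.
- pinkrack: Pink tube rack 130 x 160 x 50 mm tall, loose, to the left; origin under its centre. Leave alone.
- creamrack: Cream stepped rack 140 x 200 mm, up to 79 mm tall, loose, to the right; origin under its centre. Leave alone.
- beaker: Clear plastic beaker 70 mm across, 90 mm tall, loose, to the right; origin under its centre. Leave alone.
- vial: Small amber jar with blue cap, 40 mm across, 70 mm tall, loose, to the far left; origin under its centre. Leave alone.
Not all that is in view belongs to the job. Leave any red look-alike of the part that bears card alone.

How it is judged:
On the way:
1. the lamp head stands over the card, still and untouched, for three seconds (horizontal distance between lamp and card below 0.03 m and linear speed of boom below 0.005 m/s and contact force between anything else and guard below 0.1 N), for 3 s.
At the end, for the whole second after the job is handed in: the lamp head's centre is within 30 mm (seen from above) of the card's centre, moves slower than 5 mm/s, and nothing touches the guard ring; this was also kept up for 3 s before (all of step 1).
It fails at once if the lamp head is swung fast (over 0.25 m/s) (linear speed of boom above 0.25 m/s).
It fails at once if the boom runs into an end stop (y of lamp in the frame of post above 0.2475 m or y of lamp in the frame of post below -0.2475 m).
It fails at once if the guard ring is knocked or pushed with more than 25 N (contact force between anything else and guard above 25 N).
It fails at once if the robot touches the lamp's black housing, stem or boom (contact force between any of the arm, the fingers and boom_c0 above 1 N or contact force between any of the arm, the fingers and boom_c1 above 1 N or contact force between any of the arm, the fingers and boom_c2 above 1 N or contact force between any of the arm, the fingers and boom_c3 above 1 N or contact force between any of the arm, the fingers and boom_c4 above 1 N).
It fails at once if something else on the bench is moved or tipped (distance of any of reagent, pinkrack, creamrack, beaker, vial from where it was at the start of the episode above 0.03 m or angle between any of reagent, pinkrack, creamrack, beaker, vial's own z axis and vertical above 0.3 rad).
It also fails if it takes over 48 s, if anything falls off the work surface, if the arm or the gripper's body presses on something with over 40 N, if the wrist force passes 120 N, or if a joint passes its speed limit or range.

## Robot

A 6-joint arm with a two-finger parallel gripper is mounted at the origin on the work surface. World frame = base frame: x ahead of the robot, y to its left, z up, the work surface at z = 0. Lengths are in m, angles in rad, forces in N, time in s.
With the tool pointing down it reaches from about 0.35 to 0.85 m from the base axis. Payload 8.1 kg.
Tool frame: the origin (TCP) lies on the centre line of the jaws, within the pads' length; the fingertips stand robot.tips_ahead ahead of it and the grasp point (between the pads) lies 6 mm ahead of it (robot.tips_ahead is the distance from the TCP to the fingertips, in m); z points along the fingers, y is the line along which they close (so a half turn about z gives the same grasp; the last joint's range is limited). The gripper opens to 93 mm and grips with 3 to 60 N. Pads are 15 mm wide; open, the fingers measure 128 mm over their backs; the gripper's body (75 mm by 188 mm) begins 65 mm behind the grasp point.
Start: joints at [1.208, 0.13, 1.488, -0, 1.523, -0.085], TCP at [0.165, 0.577, 0.244] pointing down, gripper open.
Joint ranges: [-2.96, 2.96], [-0.89, 2.26], [0.02, 2.5], [-1.34, 4.48], [0, 2.73], [-2.66, 2.66]. Speed limits (rad/s): [2.39, 2.39, 2.79, 3.14, 3.14, 3.14].

## Interface

Orientations are given as a rotation vector (axis times angle).
In Python, from plant import robot gives the robot as it stands.
- The arm moves only by the tool apply_moves, never from a script. Its arguments are lists of equal length, an entry for each row: "delta_pos": the shift along the tool's x, y, z in cm, a list of three; "twist": the turn about the tool's z in rad. A call has 1 to 8 rows; each row shifts and turns the commanded pose from where the row before left it, along the tool's axes as they then stand; what a row does not reach is not made up. A row lasts 1/8 s, in which the tool goes at most 62.5 mm and 10.7 degrees, less where a joint would pass 70% of its speed; a pose out of reach is approached as far as the arm can. A call with a gripper value outside its range is refused whole. "gripper" is the finger opening in cm, from 0 to 9.3, set as the call begins (left out, the last holds). The fingers move at their own pace and stop on an object; "squeeze" is the grip in N (left out, the last holds). Time passes only in rows, so rows that do not move let the fingers close. It gives the time, the measured TCP pose, the force, the opening and the grip force at its end, in the units of the state.
- robot.read_state(): the state, without advancing time (a new reading comes with each control period).
- robot.read_camera(name): name is "scene" or "top" or "wrist"; returns a dict with "frame" (384x512x3 uint8, red, green, blue), "vertical_fov" (degrees; the focal length in pixels is half the picture's height over the tangent of half this angle, whatever the lens; pixels are square), "cx", "cy" (the principal point, pixels), "R" (3x3) and "t" (3): a world point X has camera coordinates R X + t. Camera axes: x right, y down, z forward; pixel columns grow to the right and rows downward; lengths in m; the calibration is good to about 2 mm. A picture is of the moment at which its call begins. There is no depth.
- robot.close_job(): hands the job in; it is judged then, once.
The state is a dict: "t": time; "q": joint angles; "dq": joint speeds; "joint_torque": joint torques, N m; "tool_pos": TCP position; "orientation": TCP orientation; "force": force on the tool from outside, world axes, zero at the start; "wrist_torque": the same for the moment, N m; "opening": finger opening in m; "gripper_force": force on a finger pad.
Only numpy, scipy, OpenCV 4.12 (cv2) and the standard library are available. Lean on these libraries where they do the work, as an engineer would, in place of code of your own. Each camera call takes 0.05 s, during which the arm holds its last target. There are 200 camera calls.

## Working session

There is one attempt and no reset: what is moved stays moved. The work goes in short steps, Python scripts to look and compute and a tool call to move; the robot and the scene stay as the last step left them, time stands still between calls to the robot, and variables do not carry over. Pictures are saved under pics/ and viewed, at most 10 in all, crops included, and the job is handed in when it is done.

Besides the shell and the picture viewer there is one more tool, called after "Call:" in YAML: its name, and indented under it one key for each argument. apply_moves: Moves the arm, as the interface text tells. Its arguments: {"type":"object","properties":{"delta_pos":{"type":"array"},"twist":{"type":"array"},"gripper":{"type":"number"},"squeeze":{"type":"number"}},"required":["delta_pos","twist"]}

```bash
mkdir -p pics; cat > h.py <<'E'
import numpy as np,cv2
from plant import robot
def cam(n):
    c=robot.read_camera(n); c['f']=c['frame'].shape[0]/2/np.tan(np.radians(c['vertical_fov'])/2); c['R']=np.array(c['R']); c['t']=np.array(c['t']); return c
def ray(c,u,v,z):
    d=c['R'].T@np.array([(u-c['cx'])/c['f'],(v-c['cy'])/c['f'],1]); o=-c['R'].T@c['t']
    return o+d*(z-o[2])/d[2]
def proj(c,X):
    p=c['R']@np.array(X)+c['t']; return c['f']*p[0]/p[2]+c['cx'],c['f']*p[1]/p[2]+c['cy']
def save(c,n): cv2.imwrite('pics/'+n,c['frame'][:,:,::-1])
E
python3 - <<'E'
from h import *
print(robot.read_state(),robot.tips_ahead)
a=cam('top');b=cam('scene')
for c in(a,b): print(c['f'],c['cx'],c['cy'],-c['R'].T@c['t'],c['R'].round(2).tolist())
cv2.imwrite('pics/a.png',cv2.resize(a['frame'][:,:,::-1],(768,576)))
cv2.imwrite('pics/b.png',cv2.resize(b['frame'][:,:,::-1],(768,576)))
E
```

```text
{'t': 0.0, 'q': array([ 1.20759860e+00,  1.31183570e-01,  1.48927114e+00, -8.04422717e-07,
        1.52298566e+00, -8.53985812e-02]), 'dq': array([ 0.00034661,  0.00031832, -0.00073637,  0.0018043 , -0.00062303,
       -0.00081822]), 'joint_torque': array([-6.76859963e-04, -5.59847438e+01, -4.91751802e+01,  7.65528157e-02,
        3.57998209e-02, -1.28713727e-04]), 'tool_pos': array([0.16433659, 0.57651557, 0.24257849]), 'orientation': array([-4.34907061e-01, -3.11092834e+00,  2.82959178e-03]), 'force': array([-0.72617397,  0.38717837, -0.17683767]), 'wrist_torque': array([ 0.05734721, -0.0017943 ,  0.04227079]), 'gripper_force': 0.0, 'opening': 0.09314606058822418} 0.025
413.18825457393405 248.01502503971417 193.1484784467358 [0.30843906 0.05089068 1.85205088] [[0.02, -1.0, 0.0], [-0.98, -0.02, -0.22], [0.22, 0.0, -0.98]]
357.6603017315704 254.5191535276281 198.2047623317157 [1.46399024 0.57755202 0.94638087] [[-0.57, 0.82, 0.0], [0.54, 0.37, -0.75], [-0.62, -0.43, -0.66]]
```

View pics/a.png

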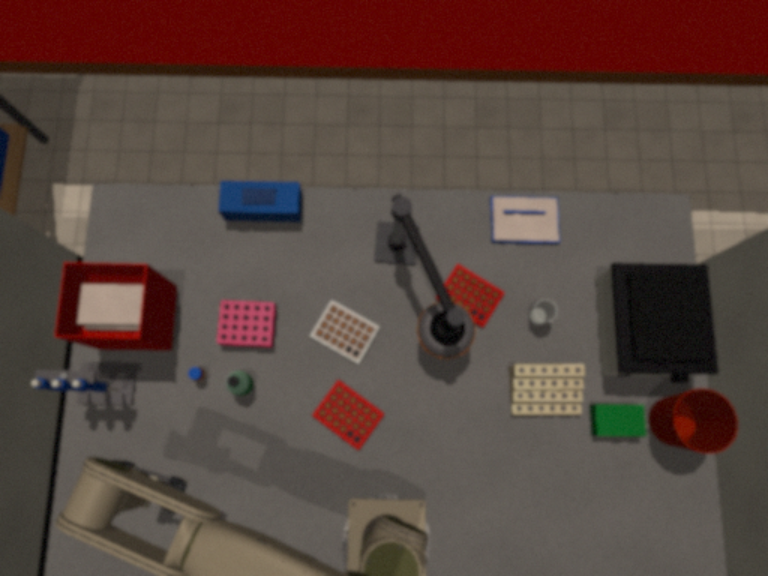

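View pics/b.png

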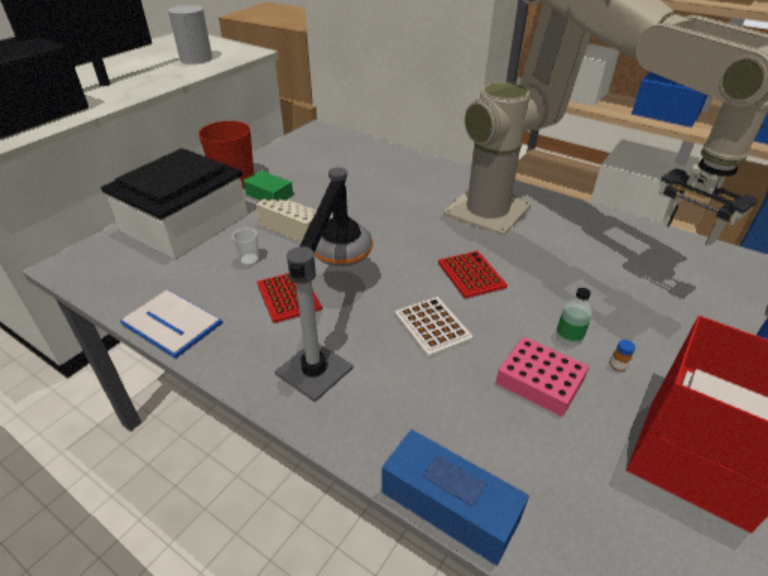

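The top view (768x576) shows the white card at (345,331) and the lamp ring at (446,330). The post base is at (397,248). There are red look-alikes at (348,414) and (472,295). Only the white plate matches the description of a "white card on white stand on the head's circle, left of the lamp". I'll measure it and check a crop.

```bash
cat >> h.py <<'E'
def blob(m,near=None):
    n,l,s,ce=cv2.connectedComponentsWithStats(m.astype(np.uint8))
    i=1+np.argmin(np.hypot(*(ce[1:]-near).T)+1e3*(s[1:,4]<40)); return l==i,ce[i],s[i]
E
python3 - <<'E'
from h import *
for n,near in(('top',(230,220)),('scene',(289,217))):
    c=cam(n); f=c['frame']; hsv=cv2.cvtColor(f,cv2.COLOR_RGB2HSV)
    x,y=near
    print(n,hsv[y-25:y+25:6,x-30:x+30:6].tolist()[4])
    m=((hsv[...,2]>135)&(hsv[...,1]<60)); m=cv2.morphologyEx(m.astype(np.uint8),cv2.MORPH_CLOSE,np.ones((7,7)))
    b,ce,s=blob(m,near); r=cv2.minAreaRect(np.argwhere(b)[:,::-1].astype(np.float32))
    print(ce,s,r); bp=cv2.boxPoints(r)
    P=np.array([ray(c,*p,0.02) for p in bp]); print(P.round(3).tolist(), P.mean(0), ray(c,*ce,0.02))
    # orange stripe
    o=(hsv[...,0]>4)&(hsv[...,0]<20)&(hsv[...,1]>80)
    q=(297,220) if n=='top' else (228,160)
    yy,xx=np.nonzero(o); k=np.hypot(xx-q[0],yy-q[1])<30; print('orange',k.sum(),[xx[k].min(),xx[k].max(),yy[k].min(),yy[k].max()] if k.any() else '')
    if n=='top':
        cv2.imwrite('pics/c.png',cv2.resize(f[110:300,180:370,::-1],(600,600),interpolation=cv2.INTER_CUBIC))
    else: cv2.imwrite('pics/d.png',cv2.resize(f[100:280,150:390,::-1],(800,600),interpolation=cv2.INTER_CUBIC))
E
```

```text
top [[8, 27, 103], [19, 28, 99], [14, 53, 134], [12, 58, 133], [12, 58, 146], [13, 54, 136], [13, 56, 137], [13, 55, 134], [11, 69, 125], [15, 32, 95]]
[229.31677601 220.42736645] [ 207  200   46   42 1067] ((229.2923126220703, 220.23849487304688), (37.45848846435547, 28.652021408081055), 29.74488067626953)
[[0.571, 0.24, 0.02], [0.686, 0.181, 0.02], [0.603, 0.032, 0.02], [0.491, 0.093, 0.02]] [0.58771786 0.13642153 0.02      ] [0.58629761 0.13613072 0.02      ]
orange 288 [np.int64(278), np.int64(325), np.int64(191), np.int64(239)]
scene [[21, 13, 140], [19, 15, 140], [17, 21, 214], [14, 217, 120], [13, 29, 184], [13, 34, 156], [11, 32, 110], [14, 29, 116], [14, 18, 209], [13, 13, 139]]
[232.21837869 222.32284751] [     0      0    512    384 105285] ((255.5, 191.5), (383.0, 511.0), 90.0)
[[-0.543, -4.122, 0.02], [-3.726, 0.421, 0.02], [0.8, 0.896, 0.02], [1.516, -0.147, 0.02]] [-0.48824107 -0.73811563  0.02      ] [ 0.74225714 -0.01349059  0.02      ]
orange 145 [np.int64(209), np.int64(248), np.int64(133), np.int64(175)]
```

View pics/c.png

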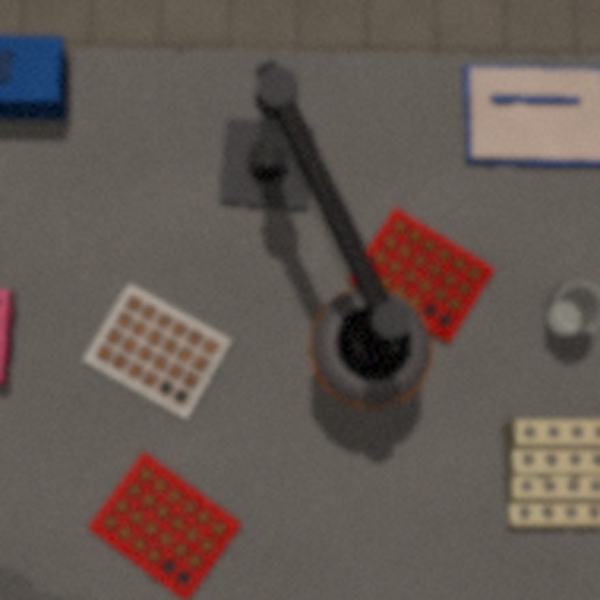

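View pics/d.png

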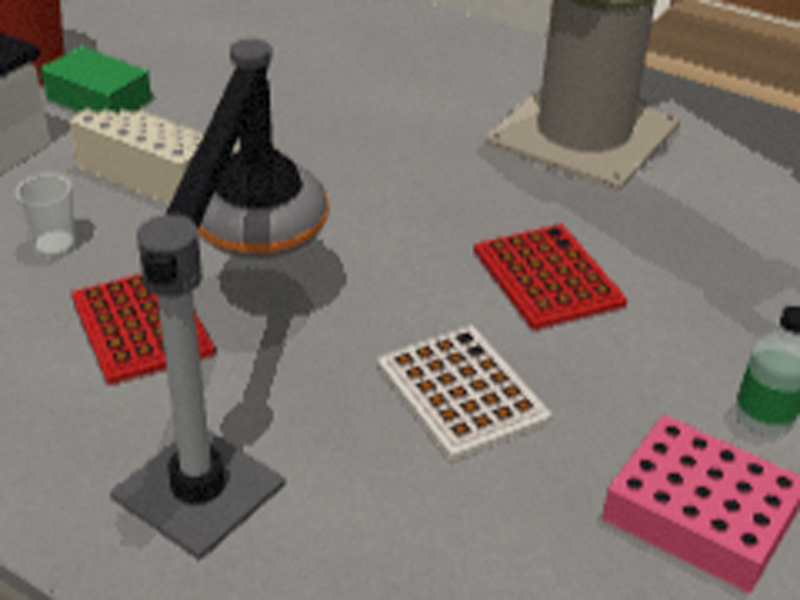

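The crops confirm that the white card is at about (157,350) in the top crop and (463,390) in the scene crop. The ring with the orange stripe is at (371,347) in the top crop. I'll fit the ring, card and post next.

```bash
cat >> h.py <<'E'
from scipy.optimize import least_squares
def stripe(c,guess,rad=34):
    hsv=cv2.cvtColor(c['frame'],cv2.COLOR_RGB2HSV).astype(int)
    o=(hsv[...,0]>3)&(hsv[...,0]<20)&(hsv[...,1]>70)
    q=proj(c,[guess[0],guess[1],.14]); yy,xx=np.nonzero(o); 
    P=np.array([ray(c,u,v,.14)[:2] for u,v in zip(xx,yy) if np.hypot(u-q[0],v-q[1])<rad])
    return P
def lamp(c,guess,n=6):
    g=np.array(guess[:2],float)
    for _ in range(n):
        P=stripe(c,g); P=P[abs(np.hypot(*(P-g).T)-.08)<.02 if _ else slice(None)]
        g=least_squares(lambda x:np.hypot(*(P-x).T)-.079,g,loss='soft_l1',f_scale=.003).x
    r=np.hypot(*(P-g).T); return g,len(P),r.std()
E
python3 - <<'E'
from h import *
t=cam('top');s=cam('scene')
print('rough',ray(t,297.5,219.9,.14))
g=ray(t,297.5,219.9,.14)
for c in(t,s): print('lamp',lamp(c,g))
sc=lambda x,y:(150+x/3.3333-.35,100+y/3.3333-.35)
P=np.array([ray(s,*sc(*p),.02) for p in((380,362),(470,327),(549,412),(452,457))]);print('card',P.round(3).tolist(),P.mean(0))
print('post base scene',ray(s,*sc(197,490),.0),'base plate',np.mean([ray(s,*sc(*p),.005) for p in((110,493),(202,435),(285,483),(200,553))],0))
tc=lambda x,y:(180+x/3.158-.35,110+y/3.158-.35)
print('plate top',ray(t,*tc(264,165),.005),'posttop',[ray(t,*tc(277,85),z) for z in(.33,.36)])
print('reagent',ray(t,238/1.5,384/1.5,.15),'pink',ray(t,246/1.5,324/1.5,.05),'cream',ray(t,547/1.5,388/1.5,.06),'beaker',ray(t,543/1.5,312/1.5,.09))
E
```

```text
rough [ 0.57569892 -0.15462562  0.14      ]
lamp (array([ 0.58023411, -0.15354747]), 283, np.float64(0.00511360730079819))
lamp (array([ 0.58032731, -0.15320313]), 149, np.float64(0.005202860068198))
card [[0.613, 0.04, 0.02], [0.502, 0.094, 0.02], [0.576, 0.236, 0.02], [0.694, 0.183, 0.02]] [0.5962633  0.13821487 0.02      ]
post base scene [ 0.86875012 -0.02121481  0.        ] base plate [ 0.86995687 -0.01634513  0.005     ]
plate top [ 0.86651248 -0.01332636  0.005     ] posttop [array([ 0.87125923, -0.01695277,  0.33      ]), array([ 0.8601659 , -0.01561556,  0.36      ])]
reagent [0.41471778 0.41409447 0.15      ] pink [0.5960244  0.42330836 0.05      ] cream [ 0.42551126 -0.45141718  0.06      ] beaker [ 0.64087709 -0.44064583  0.09      ]
```

The measurements agree with the given sizes. The lamp is at (0.580,-0.153) from both cameras, the card is at (0.589,0.137) and the post is at (0.868,-0.015). Post distances come out at about 0.318 and 0.316, against 0.320.

Plan:
- **Push:** move the closed fingers at a constant slow speed u. The spring rebound releases the lamp at about 2u.
- **Brake:** go round the front of the lamp and recede ahead of it at v-u, so the elastic rebound leaves it at rest.

```bash
cat >> h.py <<'E'
import sys
from scipy.spatial.transform import Rotation as Ro
def rows(start,way,step=.05,ang=.15):
    """start=(x,y,z,yaw of tool y); way: list of (x,y,z,yaw,n or None). prints rows in tool axes"""
    p=np.array(start,float); out=[]
    for w in way:
        q=np.array(w[:4],float); n=w[4] if len(w)>4 else int(np.ceil(max(np.linalg.norm(q[:3]-p[:3])/step,abs(q[3]-p[3])/ang)))
        p0=p.copy()
        for k in range(1,n+1):
            g=p0+(q-p0)*k/n; d=g[:3]-p[:3]; ty=np.array([np.cos(p[3]),np.sin(p[3])]); tx=np.array([-ty[1],ty[0]])
            v=np.round([d[:2]@tx*100,d[:2]@ty*100,-d[2]*100],1); tw=round(-(g[3]-p[3]),2)
            p[:2]+=(v[0]*tx+v[1]*ty)/100; p[2]-=v[2]/100; p[3]-=tw; out.append((v.tolist(),tw))
    for i in range(0,len(out),8): print([o[0] for o in out[i:i+8]],[o[1] for o in out[i:i+8]])
    print('end',p.round(4),'rows',len(out))
def tool():
    s=robot.read_state(); R=Ro.from_rotvec(s['orientation']).as_matrix(); return s['t'],s['tool_pos'].round(4),np.arctan2(R[1,1],R[0,1]).round(3),R[:2,0].round(2)
E
python3 - <<'E'
from h import *
print(tool())
s=tool()
rows((.165,.577,.244,1.293),[(.36,.18,.244,.95),(.39,-.12,.244,.6),(.45,-.32,.22,.45),(.633,-.263,.15,.45)])
E
```

```text
(0.3, array([0.1645, 0.5768, 0.2432]), np.float64(1.293), array([-0.96,  0.27]))
[[-3.3, -3.6, -0.0], [-3.4, -3.6, -0.0], [-3.6, -3.3, -0.0], [-3.7, -3.3, -0.0], [-3.8, -3.1, -0.0], [-3.9, -3.0, -0.0], [-4.0, -2.8, -0.0], [-4.2, -2.6, -0.0]] [np.float64(0.04), np.float64(0.04), np.float64(0.03), np.float64(0.04), np.float64(0.04), np.float64(0.04), np.float64(0.04), np.float64(0.03)]
[[-4.2, -2.5, -0.0], [-2.8, -3.2, -0.0], [-3.0, -3.1, -0.0], [-3.2, -3.0, -0.0], [-3.3, -2.8, -0.0], [-3.4, -2.6, -0.0], [-3.5, -2.5, -0.0], [-3.7, -2.2, -0.0]] [np.float64(0.04), np.float64(0.05), np.float64(0.05), np.float64(0.05), np.float64(0.05), np.float64(0.05), np.float64(0.05), np.float64(0.05)]
[[-4.0, -1.3, 0.5], [-4.0, -1.1, 0.5], [-4.0, -1.1, 0.4], [-4.1, -0.9, 0.5], [-4.1, -0.8, 0.5], [-0.6, 3.8, 1.4], [-0.6, 3.8, 1.4], [-0.5, 3.8, 1.4]] [np.float64(0.03), np.float64(0.03), np.float64(0.03), np.float64(0.03), np.float64(0.03), np.float64(0.0), np.float64(0.0), np.float64(0.0)]
[[-0.6, 3.7, 1.4], [-0.6, 3.8, 1.4]] [np.float64(0.0), np.float64(0.0)]
end [ 0.6327 -0.2632  0.15    0.453 ] rows 26
```

Call:
apply_moves:
  delta_pos:
    - [-3.3,-3.6,0]
    - [-3.4,-3.6,0]
    - [-3.6,-3.3,0]
    - [-3.7,-3.3,0]
    - [-3.8,-3.1,0]
    - [-3.9,-3.0,0]
    - [-4.0,-2.8,0]
    - [-4.2,-2.6,0]
  twist: [0.04,0.04,0.03,0.04,0.04,0.04,0.04,0.03]
  gripper: 0
  squeeze: 5

```text
t: 1.3
tool_pos: [0.3385, 0.2227, 0.2438]
orientation: [0.896, 3.01, 0.001]
force: [0.3, 0.4, -0.0]
opening: 0.0174
gripper_force: 0.0
```

Call:
apply_moves:
  delta_pos:
    - [-4.2,-2.5,0]
    - [-2.8,-3.2,0]
    - [-3.0,-3.1,0]
    - [-3.2,-3.0,0]
    - [-3.3,-2.8,0]
    - [-3.4,-2.6,0]
    - [-3.5,-2.5,0]
    - [-3.7,-2.2,0]
  twist: [0.04,0.05,0.05,0.05,0.05,0.05,0.05,0.05]

```text
t: 2.3
tool_pos: [0.3896, -0.1214, 0.2439]
orientation: [1.464, 2.779, 0.0]
force: [-0.2, 0.5, -0.0]
opening: 0.0005
gripper_force: 0.0
```

Call:
apply_moves:
  delta_pos:
    - [-4.0,-1.3,0.5]
    - [-4.0,-1.1,0.5]
    - [-4.0,-1.1,0.4]
    - [-4.1,-0.9,0.5]
    - [-4.1,-0.8,0.5]
    - [-0.6,3.8,1.4]
    - [-0.6,3.8,1.4]
    - [-0.5,3.8,1.4]
  twist: [0.03,0.03,0.03,0.03,0.03,0,0,0]

```text
t: 3.3
tool_pos: [0.5606, -0.2852, 0.1771]
orientation: [-1.667, -2.663, 0.0]
force: [0.5, -1.0, -0.5]
opening: 0.0005
gripper_force: 0.0
```

Call:
apply_moves:
  delta_pos:
    - [-0.6,3.7,1.4]
    - [-0.6,3.8,1.4]
    - [0,0,0]
  twist: [0,0,0]

```text
t: 3.68
tool_pos: [0.633, -0.2613, 0.1468]
orientation: [-1.661, -2.662, -0.0]
force: [-0.4, 0.3, 0.7]
opening: 0.0006
gripper_force: 0.0
```

```bash
python3 - <<'E'
from h import *
c=cam('top');s=cam('scene');w=cam('wrist')
print(lamp(c,(.58,-.153)),lamp(s,(.58,-.153)),tool())
a=cv2.resize(s['frame'][80:230,120:320,::-1],(400,300),interpolation=cv2.INTER_CUBIC);b=cv2.resize(w['frame'][:,:,::-1],(400,300))
cv2.imwrite('pics/e.png',np.hstack([a,b]))
E
```

```text
(array([ 0.57891565, -0.15529159]), 397, np.float64(0.0089222964922108)) (array([ 0.58069992, -0.1530036 ]), 149, np.float64(0.005236035647875406)) (3.825, array([ 0.6318, -0.2635,  0.1499]), np.float64(0.453), array([-0.44,  0.9 ]))
```

View pics/e.png

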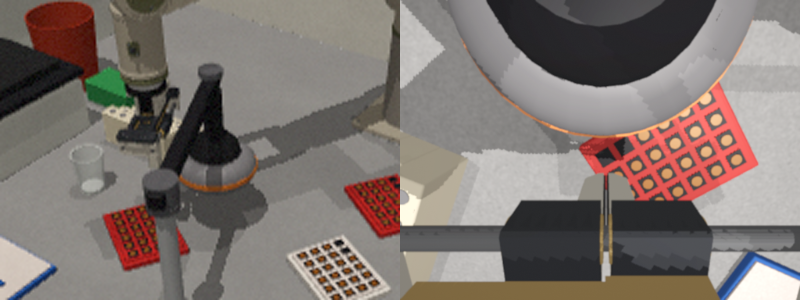

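The fingers are square behind the ring, at about (606,200) in the wrist view, with the ring's nearest point at (620,137). The gap is about 3.3 cm, so I'll start the slow push at constant speed.

Call:
apply_moves:
  delta_pos:
    - [0.75,0,0]
    - [0.75,0,0]
    - [0.35,0,0]
    - [0.35,0,0]
    - [0.35,0,0]
    - [0.35,0,0]
    - [0.35,0,0]
    - [0.35,0,0]
  twist: [0,0,0,0,0,0,0,0]

```text
t: 4.82
tool_pos: [0.6164, -0.2307, 0.1496]
orientation: [-1.666, -2.664, 0.0]
force: [0.9, -1.6, 0.4]
opening: 0.0006
gripper_force: 0.3
```

Call:
apply_moves:
  delta_pos:
    - [0.35,0,0]
    - [0.35,0,0]
    - [0.35,0,0]
    - [0.35,0,0]
    - [0.35,0,0]
    - [0.35,0,0]
    - [0.35,0,0]
  twist: [0,0,0,0,0,0,0]

```text
t: 5.7
tool_pos: [0.6057, -0.2086, 0.1497]
orientation: [1.666, 2.664, 0.0]
force: [-0.9, -0.5, -0.1]
opening: 0.0005
gripper_force: 0.0
```

```bash
cat >> h.py <<'E'
POST=np.array([.868,-.015])
def phi(g): d=np.array(g)-POST; return np.arctan2(d[1],-d[0])
def look(guess):
    t0=robot.read_state()['t']; s=cam('scene'); l=lamp(s,guess); 
    print('t',round(t0,3),'lamp',l[0].round(4),l[1],round(l[2],4),'phi',phi(l[0]).round(4)); return t0,phi(l[0])
E
python3 - <<'E'
from h import *
look((.575,-.14)); print(tool(),robot.read_state()['force'])
E
```

```text
t 5.7 lamp [ 0.5683 -0.1238] 152 0.0052 phi -0.3483
(5.75, array([ 0.6056, -0.2082,  0.1496]), np.float64(0.453), array([-0.44,  0.9 ])) [ 0.57181224 -1.03246249  0.50783855]
```

```bash
python3 - <<'E'
from h import *
rows((.6062,-.2088,.15,.453),[(.44,-.265,.15,.40,4),(.37,-.05,.15,.1,5),(.38,.18,.15,-.25,5),(.48,.257,.15,-.45,3),(.6105,.191,.15,-.47,4)])
E
```

```text
[[0.6, -4.4, -0.0], [0.5, -4.3, -0.0], [0.4, -4.4, -0.0], [0.4, -4.3, -0.0], [4.5, 0.4, -0.0], [4.5, 0.1, -0.0], [4.5, -0.1, -0.0], [4.5, -0.5, -0.0]] [np.float64(0.01), np.float64(0.02), np.float64(0.01), np.float64(0.01), np.float64(0.06), np.float64(0.06), np.float64(0.06), np.float64(0.06)]
[[4.5, -0.7, -0.0], [4.6, 0.7, -0.0], [4.5, 0.3, -0.0], [4.6, 0.1, -0.0], [4.6, -0.3, -0.0], [4.6, -0.6, -0.0], [3.3, 2.6, -0.0], [3.5, 2.4, -0.0]] [np.float64(0.06), np.float64(0.07), np.float64(0.07), np.float64(0.07), np.float64(0.07), np.float64(0.07), np.float64(0.07), np.float64(0.07)]
[[3.6, 2.1, -0.0], [-0.1, 3.6, -0.0], [-0.0, 3.7, -0.0], [-0.0, 3.6, -0.0], [-0.0, 3.7, -0.0]] [np.float64(0.06), np.float64(0.01), np.float64(0.0), np.float64(0.01), np.float64(0.0)]
end [ 0.6107  0.1914  0.15   -0.467 ] rows 21
```

Call:
apply_moves:
  delta_pos:
    - [-0.4,-4.4,0]
    - [0.5,-4.3,0]
    - [0.9,-4.4,0]
    - [0.9,-4.3,0]
    - [4.5,0.4,0]
    - [4.5,0.1,0]
    - [4.5,-0.1,0]
    - [4.5,-0.5,0]
  twist: [0.01,0.02,0.01,0.01,0.06,0.06,0.06,0.06]

```text
t: 6.75
tool_pos: [0.3831, -0.092, 0.1498]
orientation: [2.036, 2.392, 0.001]
force: [-0.1, 0.4, 0.5]
opening: 0.0004
gripper_force: 0.0
```

```bash
python3 - <<'E'
from h import *
look((.553,-.074)); print(tool())
E
```

```text
t 6.75 lamp [ 0.5551 -0.0724] 155 0.0045 phi -0.1813
(6.8, array([ 0.3814, -0.0881,  0.1491]), np.float64(0.158), array([-0.16,  0.99]))
```

Call:
apply_moves:
  delta_pos:
    - [4.5,-0.7,0]
    - [4.6,0.7,0]
    - [4.5,0.3,0]
    - [4.6,0.1,0]
    - [4.6,-0.3,0]
    - [4.6,-0.6,0]
    - [3.3,2.6,0]
    - [3.5,2.4,0]
  twist: [0.06,0.07,0.07,0.07,0.07,0.07,0.07,0.07]

```text
t: 7.8
tool_pos: [0.4478, 0.233, 0.1499]
orientation: [2.608, 1.752, 0.001]
force: [-0.1, 0.0, -0.1]
opening: 0.001
gripper_force: 0.0
```

Call:
apply_moves:
  delta_pos:
    - [3.6,2.1,0]
    - [-0.1,3.6,0]
    - [0,3.7,0]
    - [0,3.6,0]
    - [0,3.7,0]
  twist: [0.06,0.01,0,0.01,0]

```text
t: 8.43
tool_pos: [0.6116, 0.1911, 0.1496]
orientation: [-2.675, -1.647, -0.0]
force: [0.3, 0.1, 0.6]
opening: 0.0007
gripper_force: 0.0
```

```bash
python3 - <<'E'
from h import *
t,p=look((.55,.02)); print(tool())
w=(p+.1813)/(t-6.75); print('v',w*.32)
c=cam('top'); l=lamp(c,(.55,.03)); print(l,phi(l[0]))
E
```

```text
t 8.425 lamp [0.5514 0.0091] 135 0.0063 phi 0.0761
(8.475, array([0.6148, 0.1884, 0.1496]), np.float64(-0.469), array([0.45, 0.89]))
v 0.0491723302913988
(array([0.51438183, 0.07758723]), 296, np.float64(0.01134036979980514)) 0.25607978303953777
```

Call:
apply_moves:
  delta_pos:
    - [0,0,0]
    - [0,0,0]
    - [0,0,0]
    - [0,0,0]
    - [0,0,0]
    - [0,0,0]
    - [0,0,0]
    - [0,0,0]
  twist: [0,0,0,0,0,0,0,0]

```text
t: 9.52
tool_pos: [0.6106, 0.1915, 0.1496]
orientation: [-2.675, -1.647, 0.0]
force: [0.8, 0.2, -0.7]
opening: 0.0003
gripper_force: 0.0
```

```bash
python3 - <<'E'
from h import *
t,p=look((.55,.06)); print(tool())
print('v',(p+.1813)/(t-6.75)*.32,(p-.0761)/(t-8.425)*.32)
s=cam('scene'); save(s,'f0.png'); cv2.imwrite('pics/f.png',cv2.resize(s['frame'][80:240,180:380,::-1],(750,600),interpolation=cv2.INTER_CUBIC))
E
```

```text
t 9.525 lamp [0.56   0.0611] 150 0.0076 phi 0.2422
(9.575, array([0.6106, 0.1915, 0.1496]), np.float64(-0.467), array([0.45, 0.89]))
v 0.048833939689955815 0.048314711490570386
```

View pics/f.png

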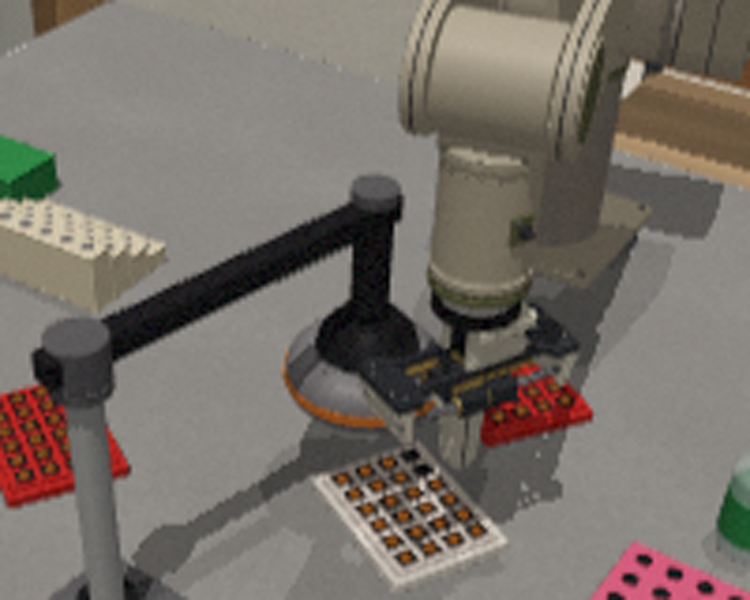

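In this crop the lamp ring (centre about (360,385)) is coasting towards the card at (410,515). The fingers wait ahead of it at about (460,430). Lamp speed is about 0.049 m/s, so I'll brake by receding at about 0.0216 m/s.

Call:
apply_moves:
  delta_pos:
    - [0,0,0]
    - [0,0,0]
    - [0,0,0]
    - [0,0,0]
    - [0.27,0,0]
    - [0.27,0,0]
    - [0.27,0,0]
    - [0.27,0,0]
  twist: [0,0,0,0,0,0,0,0]

```text
t: 10.62
tool_pos: [0.6155, 0.2015, 0.1496]
orientation: [-2.675, -1.647, 0.0]
force: [-0.2, -0.2, -0.1]
opening: -0.0
gripper_force: 0.0
```

Call:
apply_moves:
  delta_pos:
    - [0.27,0,0]
    - [0.27,0,0]
    - [0.27,0,0]
    - [0.27,0,0]
    - [0.27,0,0]
    - [0.27,0,0]
    - [0.27,0,0]
    - [0.27,0,0]
  twist: [0,0,0,0,0,0,0,0]

```text
t: 11.62
tool_pos: [0.6253, 0.2207, 0.1496]
orientation: [-2.675, -1.647, -0.0]
force: [-0.2, -0.5, -0.3]
opening: 0.0005
gripper_force: 0.1
```

Call:
apply_moves:
  delta_pos:
    - [0.27,0,0]
    - [0.27,0,0]
    - [0.27,0,0]
    - [0.27,0,0]
    - [0.27,0,0]
  twist: [0,0,0,0,0]

```text
t: 12.25
tool_pos: [0.6313, 0.2327, 0.1496]
orientation: [2.675, 1.647, -0.0]
force: [-0.8, -0.3, -0.1]
opening: 0.0003
gripper_force: 0.0
```

```bash
python3 - <<'E'
from h import *
t,p=look((.583,.13)); print(tool())
E
```

```text
t 12.25 lamp [0.6011 0.1537] 196 0.0084 phi 0.5638
(12.3, array([0.6314, 0.233 , 0.1496]), np.float64(-0.467), array([0.45, 0.89]))
```

```bash
cat >> h.py <<'E'
def om(f):
    h=cv2.cvtColor(f,cv2.COLOR_RGB2HSV).astype(int); return (h[...,0]>3)&(h[...,0]<20)&(h[...,1]>70)
B=cv2.resize(cv2.imread('pics/b.png'),(512,384),interpolation=cv2.INTER_AREA)[:,:,::-1].copy()
BG=cv2.dilate(om(B).astype(np.uint8),np.ones((5,5)))>0
def stripe(c,guess,rad=34):
    o=om(c['frame'])&~BG
    q=proj(c,[guess[0],guess[1],.14]); yy,xx=np.nonzero(o)
    return np.array([ray(c,u,v,.14)[:2] for u,v in zip(xx,yy) if np.hypot(u-q[0],v-q[1])<rad])
E
python3 - <<'E'
from h import *
f={'frame':cv2.imread('pics/f0.png')[:,:,::-1].copy()}
c=cam('scene'); f0=dict(c); f0['frame']=f['frame']; print('f0 t9.575',phi(lamp(f0,(.56,.06))[0]))
print(robot.read_state()['t']); l=lamp(c,(.59,.14)); print(l,phi(l[0])); save(c,'g0.png')
print('f',robot.read_state()['force'])
a=c['frame'][110:260,200:360,::-1]; cv2.imwrite('pics/g.png',cv2.resize(a,(640,600),interpolation=cv2.INTER_CUBIC))
E
```

```text
f0 t9.575 0.24407216065285425
12.35
(array([0.59800684, 0.15044461]), 57, np.float64(0.006880646756661953)) 0.5497587485509214
f [-0.63298945  0.18690596  0.23718794]
```

View pics/g.png

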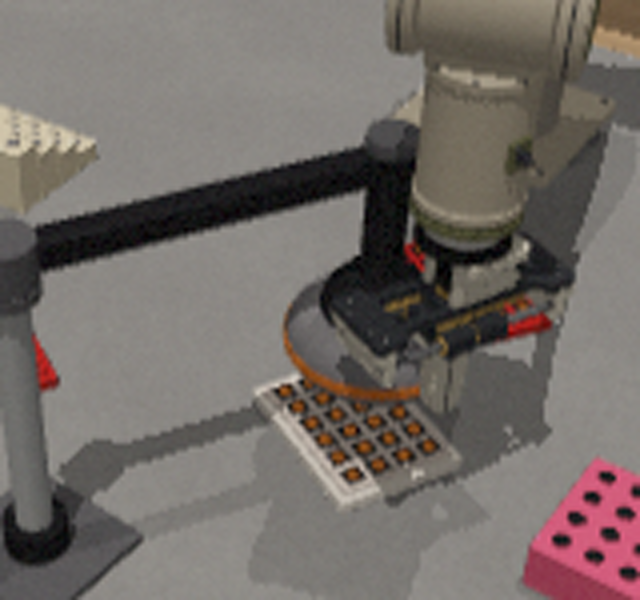

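The ring in this crop spans from x=284 to about 440, with its bottom edge at y≈400 beside the fingers at (440,390). The boom cap is at (392,135). I'll cross-check the position with the cap and the ring edge.

```bash
python3 - <<'E'
from h import *
c=cam('scene'); L0=np.array([.5805,-.153])
u,v=225-.35,100+52/3.333-.35
best=min(np.arange(.28,.42,.002),key=lambda z:np.linalg.norm(ray(c,u,v,z)[:2]-L0)); print('z',best,ray(c,u,v,best)[:2])
g=cv2.imread('pics/g0.png')
q=ray(c,298-.4,110+135/4-.4,best)[:2]; print('cap at 12.35',q,phi(q))
th=np.linspace(0,2*np.pi,200)
for p in(.42,.46,.5,.54,.58):
    L=POST+.318*np.array([-np.cos(p),np.sin(p)]); U=np.array([proj(c,[L[0]+.08*np.cos(t),L[1]+.08*np.sin(t),.14]) for t in th]); print(p,L.round(3),'min u',U[:,0].min().round(1),'max v',U[:,1].max().round(1),'cap',np.round(proj(c,[*L,best]),1))
f=c['frame'].astype(int);o=om(c['frame'])&~BG
print(robot.read_state()['t'],[ (y,np.nonzero(o[y,255:320])[0][:1]+255) for y in range(185,214,3)])
print([(x,np.nonzero(o[190:225,x])[0][-1:]+190) for x in range(272,306,3)])
E
```

```text
z 0.3400000000000001 [ 0.58159735 -0.15288332]
cap at 12.35 [0.59590143 0.14808708] 0.5399544012766646
0.42 [0.578 0.115] min u 265.0 max v 200.9 cap [291.3 137.6]
0.46 [0.583 0.126] min u 266.9 max v 203.0 cap [293.5 139.4]
0.5 [0.589 0.137] min u 268.6 max v 205.2 cap [295.7 141.3]
0.54 [0.595 0.148] min u 270.3 max v 207.5 cap [297.8 143.3]
0.58 [0.602 0.159] min u 271.9 max v 209.9 cap [299.8 145.3]
12.4 [(185, array([297])), (188, array([271])), (191, array([271])), (194, array([271])), (197, array([271])), (200, array([273])), (203, array([], dtype=int64)), (206, array([302])), (209, array([300])), (212, array([], dtype=int64))]
[(272, array([199])), (275, array([201])), (278, array([], dtype=int64)), (281, array([], dtype=int64)), (284, array([], dtype=int64)), (287, array([], dtype=int64)), (290, array([], dtype=int64)), (293, array([], dtype=int64)), (296, array([], dtype=int64)), (299, array([], dtype=int64)), (302, array([209])), (305, array([], dtype=int64))]
```

```bash
cat >> h.py <<'E'
G=cv2.imread('pics/g0.png')
def cap(c=None,n=3):
    """phi from template match of the boom cap + boom end, averaged over n shots"""
    out=[]
    T=G[134:156,284:306,:]   # cap and upper boom end
    for _ in range(n):
        t0=robot.read_state()['t']; c=cam('scene'); I=np.ascontiguousarray(c['frame'][:,:,::-1])[118:172,264:326]
        r=cv2.matchTemplate(I,T,cv2.TM_CCOEFF_NORMED); _,m,_,(x,y)=cv2.minMaxLoc(r)
        sx=(r[y,x-1]-r[y,x+1])/(2*(r[y,x-1]-2*r[y,x]+r[y,x+1])); sy=(r[y-1,x]-r[y+1,x])/(2*(r[y-1,x]-2*r[y,x]+r[y+1,x]))
        q=ray(c,297.9+x+sx-20,143.4+y+sy-16,.34)[:2]; out.append((t0,phi(q),m,*q))
    print(np.round(out,4).tolist()); return out
E
python3 -c "
from h import *
cap(n=2)"
```

```text
[[12.4, 0.5422, 0.9953, 0.5958, 0.149], [12.45, 0.5429, 0.9944, 0.596, 0.1491]]
```

Call:
apply_moves:
  delta_pos:
    - [0.3,0,0]
    - [0.3,0,0]
    - [0.3,0,0]
    - [0.3,0,0]
  twist: [0,0,0,0]

```text
t: 13.0
tool_pos: [0.6368, 0.2435, 0.1496]
orientation: [2.675, 1.647, -0.0]
force: [0.4, 0.3, -0.1]
opening: 0.0004
gripper_force: 0.0
```

```bash
python3 -c "
from h import *
cap(n=2);print(tool())"
```

```text
[[13.0, 0.5497, 0.9518, 0.5952, 0.1521], [13.05, 0.5503, 0.9499, 0.5952, 0.1524]]
(13.1, array([0.6368, 0.2436, 0.1496]), np.float64(-0.467), array([0.45, 0.89]))
```

The lamp drifts outward at about 4 mm/s and is about 15 mm past the card centre. I'll set the fingers just ahead of it and hold them still, so it rebounds slowly towards the card and bearing friction stops it.

Call:
apply_moves:
  delta_pos:
    - [-0.3,0,0]
    - [-0.2,0,0]
    - [-0.1,0,0]
    - [-0.1,0,0]
    - [0,0,0]
    - [0,0,0]
    - [0,0,0]
    - [0,0,0]
  twist: [0,0,0,0,0,0,0,0]

```text
t: 14.1
tool_pos: [0.6335, 0.237, 0.1496]
orientation: [2.675, 1.647, -0.0]
force: [-0.2, -0.6, 0.1]
opening: 0.0004
gripper_force: 0.0
```

```bash
python3 -c "
from h import *
cap(n=2)"
```

```text
[[14.1, 0.5567, 0.9848, 0.598, 0.153], [14.15, 0.5571, 0.9857, 0.5981, 0.1531]]
```

Call:
apply_moves:
  delta_pos:
    - [0,0,0]
    - [0,0,0]
    - [0,0,0]
    - [0,0,0]
    - [0,0,0]
    - [0,0,0]
  twist: [0,0,0,0,0,0]

```text
t: 14.95
tool_pos: [0.6335, 0.237, 0.1496]
orientation: [-2.675, -1.647, 0.0]
force: [0.1, -1.0, 1.2]
opening: 0.0006
gripper_force: 0.0
```

```bash
python3 -c "
from h import *
cap(n=2)"
```

```text
[[14.95, 0.5595, 0.9891, 0.5987, 0.1537], [15.0, 0.5593, 0.9898, 0.5986, 0.1536]]
```

Call:
apply_moves:
  delta_pos:
    - [-0.02,0,0]
    - [-0.02,0,0]
    - [-0.02,0,0]
    - [-0.02,0,0]
    - [0,0,0]
    - [0,0,0]
    - [0,0,0]
    - [0,0,0]
  twist: [0,0,0,0,0,0,0,0]

```text
t: 16.05
tool_pos: [0.6331, 0.2363, 0.1496]
orientation: [-2.675, -1.647, 0.0]
force: [0.3, 0.1, 1.1]
opening: 0.0005
gripper_force: 0.0
```

```bash
python3 -c "
from h import *
cap(n=2)"
```

```text
[[16.05, 0.5525, 0.9791, 0.5964, 0.1524], [16.1, 0.5526, 0.9791, 0.5965, 0.1524]]
```

Call:
apply_moves:
  delta_pos:
    - [0.2,0,0]
    - [0.3,0,0]
    - [0.4,0,0]
    - [0.5,0,0]
    - [0.6,0,0]
    - [0.6,0,0]
    - [0.6,0,0]
    - [0.6,0,0]
  twist: [0,0,0,0,0,0,0,0]

```text
t: 17.15
tool_pos: [0.6504, 0.2706, 0.1496]
orientation: [2.675, 1.647, -0.0]
force: [0.2, -0.1, -0.4]
opening: 0.0005
gripper_force: 0.0
```

```bash
python3 -c "
from h import *
cap(n=3); l=look((.595,.148))"
```

```text
[[17.15, 0.5459, 0.9483, 0.5953, 0.1507], [17.2, 0.5493, 0.9493, 0.5964, 0.1512], [17.25, 0.5491, 0.9496, 0.5967, 0.151]]
t 17.3 lamp [0.5992 0.1567] 64 0.0072 phi 0.5684
```

Call:
apply_moves:
  delta_pos:
    - [0.5,-1,0]
    - [0.5,-4,0]
    - [0.5,-4.5,0]
    - [0,-4.5,0]
    - [0,-3,0]
    - [0,0,0]
    - [0,0,0]
    - [0,0,0]
  twist: [0,0,0,0,0,0,0,0]

```text
t: 18.35
tool_pos: [0.506, 0.3597, 0.1497]
orientation: [2.676, 1.646, 0.0]
force: [-0.7, 0.1, -0.2]
opening: 0.0004
gripper_force: 0.0
```

```bash
python3 - <<'E'
from h import *
cap(n=1); look((.592,.145)); c=cam('top'); s=robot.read_state()
save(c,'t0.png');save(cam('scene'),'s0.png')
def topl(c):
    o=om(c['frame']); 
    return lamp(c,(.592,.145))
print(topl(c),tool())
a=c['frame'][170:270,180:310,::-1]; b=cv2.imread('pics/s0.png')[110:240,220:350]
cv2.imwrite('pics/i.png',np.hstack([cv2.resize(a,(520,400),interpolation=cv2.INTER_CUBIC)[:, :400],cv2.resize(b,(400,400),interpolation=cv2.INTER_CUBIC)]))
E
```

```text
[[18.35, 0.5437, 0.9504, 0.596, 0.1494]]
t 18.4 lamp [0.5975 0.1503] 95 0.0038 phi 0.5486
(array([0.59415338, 0.14884799]), 229, np.float64(0.005974087516070258)) (18.55, array([0.5058, 0.3597, 0.1495]), np.float64(-0.468), array([0.45, 0.89]))
```

View pics/i.png

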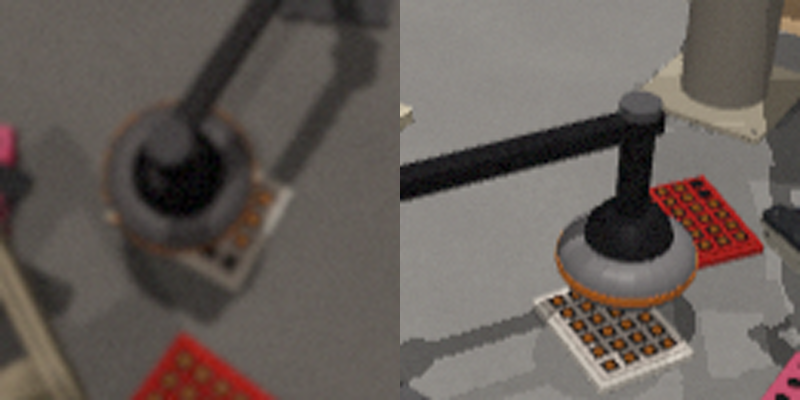

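The view is clear now. The ring is over the card, offset by about 14 mm, and almost still. I'll track it against this clean picture.

Call:
apply_moves:
  delta_pos:
    - [0,0,0]
    - [0,0,0]
    - [0,0,0]
    - [0,0,0]
    - [0,0,0]
    - [0,0,0]
    - [0,0,0]
    - [0,0,0]
  twist: [0,0,0,0,0,0,0,0]

```text
t: 19.55
tool_pos: [0.5052, 0.3602, 0.1496]
orientation: [2.675, 1.647, -0.0]
force: [-1.0, -0.2, 0.3]
opening: 0.0006
gripper_force: 0.0
```

```bash
cat >> h.py <<'E'
def track():
    "arc shift (mm) of the lamp since s0.png (t=18.5), from dome/stem/cap patch"
    A=cv2.cvtColor(cv2.imread('pics/s0.png'),cv2.COLOR_BGR2GRAY); t0=robot.read_state()['t']; c=cam('scene'); I=cv2.cvtColor(c['frame'],cv2.COLOR_RGB2GRAY)
    o=[]
    for (x0,x1,y0,y1) in((286,308,136,160),(278,310,165,200)):
        r=cv2.matchTemplate(I[y0-6:y1+6,x0-6:x1+6],A[y0:y1,x0:x1],cv2.TM_CCOEFF_NORMED); _,m,_,(x,y)=cv2.minMaxLoc(r)
        f=lambda a,b,d:(a-d)/(2*(a-2*b+d)); o+= [x-6+f(r[y,x-1],r[y,x],r[y,x+1]), y-6+f(r[y-1,x],r[y,x],r[y+1,x]),m]
    print('t',round(t0,3),np.round(o,3),'mm',round(np.dot([o[0],o[1]],[52,49])/(52**2+49**2)*320,2),round(np.dot([o[3],o[4]],[45,55])/(45**2+55**2)*320,2))
E
python3 - <<'E'
from h import *
track();track();c=cam('top');print(lamp(c,(.592,.145)))
# card well pattern / stand check: visible edges from original top image
E
```

```text
t 19.55 [-0.194 -0.171  0.99  -0.134 -0.15   0.99 ] mm -1.16 -0.9
t 19.6 [-0.197 -0.182  0.989 -0.127 -0.142  0.99 ] mm -1.2 -0.86
(array([0.59351952, 0.1472675 ]), 213, np.float64(0.0057134642003018685))
```

Call:
apply_moves:
  delta_pos:
    - [0,0,0]
    - [0,0,0]
    - [0,0,0]
    - [0,0,0]
    - [0,0,0]
    - [0,0,0]
    - [0,0,0]
    - [0,0,0]
  twist: [0,0,0,0,0,0,0,0]

```text
t: 20.7
tool_pos: [0.5052, 0.3601, 0.1496]
orientation: [2.675, 1.647, -0.0]
force: [-0.7, -0.1, -0.9]
opening: 0.0004
gripper_force: 0.0
```

```bash
python3 - <<'E'
from h import *
track();track();c=cam('top');print(lamp(c,(.592,.145)))
E
```

```text
t 20.7 [-0.291 -0.306  0.984 -0.236 -0.282  0.984] mm -1.89 -1.66
t 20.75 [-0.295 -0.305  0.983 -0.235 -0.291  0.984] mm -1.9 -1.69
(array([0.59277157, 0.14720592]), 207, np.float64(0.005813709205780743))
```

The lamp is within about 12 mm of the card centre and slowing from 0.7 mm/s under bearing friction. I'll wait for it to settle.

Call:
apply_moves:
  delta_pos:
    - [0,0,0]
    - [0,0,0]
    - [0,0,0]
    - [0,0,0]
    - [0,0,0]
    - [0,0,0]
    - [0,0,0]
    - [0,0,0]
  twist: [0,0,0,0,0,0,0,0]

```text
t: 21.85
tool_pos: [0.5052, 0.3601, 0.1496]
orientation: [2.675, 1.647, -0.0]
force: [0.8, -0.0, -0.1]
opening: 0.0004
gripper_force: 0.0
```

Call:
apply_moves:
  delta_pos:
    - [0,0,0]
    - [0,0,0]
    - [0,0,0]
    - [0,0,0]
    - [0,0,0]
    - [0,0,0]
    - [0,0,0]
    - [0,0,0]
  twist: [0,0,0,0,0,0,0,0]

```text
t: 22.85
tool_pos: [0.5052, 0.3601, 0.1496]
orientation: [2.675, 1.647, -0.0]
force: [0.1, -0.6, 0.6]
opening: 0.0006
gripper_force: 0.0
```

```bash
python3 -c "
from h import *
track();track()"
```

```text
t 22.85 [-0.305 -0.323  0.982 -0.266 -0.305  0.982] mm -1.99 -1.82
t 22.9 [-0.317 -0.327  0.982 -0.265 -0.303  0.982] mm -2.04 -1.81
```

Call:
apply_moves:
  delta_pos:
    - [0,0,0]
    - [0,0,0]
    - [0,0,0]
    - [0,0,0]
    - [0,0,0]
    - [0,0,0]
    - [0,0,0]
    - [0,0,0]
  twist: [0,0,0,0,0,0,0,0]

```text
t: 23.95
tool_pos: [0.5052, 0.3602, 0.1496]
orientation: [2.675, 1.647, -0.0]
force: [-0.2, 0.1, -0.4]
opening: 0.0009
gripper_force: 0.0
```

Call:
apply_moves:
  delta_pos:
    - [0,0,0]
    - [0,0,0]
    - [0,0,0]
    - [0,0,0]
    - [0,0,0]
    - [0,0,0]
    - [0,0,0]
    - [0,0,0]
  twist: [0,0,0,0,0,0,0,0]

```text
t: 24.95
tool_pos: [0.5052, 0.3602, 0.1496]
orientation: [2.675, 1.647, 0.0]
force: [0.7, -0.5, -0.6]
opening: 0.0003
gripper_force: 0.0
```

Call:
apply_moves:
  delta_pos:
    - [0,0,0]
    - [0,0,0]
    - [0,0,0]
    - [0,0,0]
    - [0,0,0]
    - [0,0,0]
    - [0,0,0]
    - [0,0,0]
  twist: [0,0,0,0,0,0,0,0]

```text
t: 25.95
tool_pos: [0.5052, 0.3602, 0.1496]
orientation: [-2.675, -1.647, 0.0]
force: [1.1, 0.6, 0.9]
opening: 0.0001
gripper_force: 0.0
```

```bash
python3 -c "
from h import *
track();track();print(lamp(cam('top'),(.592,.145)),lamp(cam('scene'),(.592,.145)))"
```

```text
t 25.95 [-0.32  -0.333  0.981 -0.265 -0.31   0.981] mm -2.07 -1.83
t 26.0 [-0.313 -0.32   0.982 -0.263 -0.299  0.982] mm -2.0 -1.79
(array([0.59286623, 0.14670962]), 188, np.float64(0.005609819000358179)) (array([0.59642013, 0.14821502]), 99, np.float64(0.004404389376391069))
```

The lamp has been fully still for over 4 s, about 10–12 mm from the card centre, with nothing touching it. I'm handing in the job.

```bash
python3 -c "
from plant import robot
print(robot.close_job())"
```

```text
the job is handed in; nothing more can be done
None
```

I handed in the job at about 26 s with the lamp head over the white card, by my camera measurements about 11 mm off centre; it had been still and untouched for over 4 s. I have not seen the judge's result.

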